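# Line up the stall's seasoning shakers by height

### The arm

A 6-joint arm with a two-finger parallel gripper is mounted at the origin on the work surface. World frame = base frame: x ahead of the robot, y to its left, z up, the work surface at z = 0. Lengths are in m, angles in rad, forces in N, time in s.
With the tool pointing down it reaches from about 0.4 to 0.925 m from the base axis. Payload 12.5 kg.
Tool frame: the origin (TCP) lies midway between the tips of the shut fingers; the grasp point (between the pads) lies 19 mm behind it; z points along the fingers, y is the direction in which the jaws open and shut (so a half turn about z gives the same grasp; the last joint's range is limited). The gripper opens to 95 mm and grips with 3 to 60 N. Pads are 20 mm wide; open, the fingers measure 119 mm over their backs; the gripper's body (75 mm by 180 mm) begins 59 mm behind the grasp point.
Start: joints at [-1.29, 0.491, 1.559, -0, 1.092, -0.106], TCP at [0.236, -0.579, 0.215] pointing down, gripper open.
Joint ranges: [-3.1, 3.1], [-0.84, 2.19], [0.05, 2.79], [-1.13, 4.28], [0.06, 2.93], [-2.69, 2.69]. Speed limits (rad/s): [2.22, 2.22, 2.79, 3.14, 3.14, 3.14].

### API

Orientations are given as a unit quaternion [x, y, z, w].
In Python, from station import robot gives the robot as it stands.
- The arm moves only by the tool apply_moves, never from a script. Its argument "rows" is a list that holds one entry, the list of rows, each a list of 4 numbers: the shift along the tool's x, y, z in m, then the turn about the tool's z in degrees. In form: [[[x, y, z, roll], ...]]. A call has 1 to 12 rows; each row is the pose to reach, as a shift and turn from the pose commanded when the call began, along the tool's axes at that moment; what a row does not reach only later rows make up. A row lasts 1/10 s, in which the tool goes at most 50 mm and 8.59 degrees, less where a joint would pass 70% of its speed; a pose out of reach is approached as far as the arm can. A call with a gripper value outside its range is refused whole. "fingers" is the closure, from 0 (fully open) to 1 (shut), set as the call begins (left out, the last holds). The fingers move at their own pace and stop on an object; "squeeze" is the grip in N (left out, the last holds). Time passes only in rows, so rows that repeat a pose let the fingers close. It gives the time, the measured TCP pose, the force and the opening at its end, in the units of the state.
- robot.sense(): the state, without advancing time (a new reading comes with each control period).
- robot.snapshot(name): name is "scene" or "top"; returns a dict with "frame" (420x560x3 uint8, blue, green, red), "K" (3x3 intrinsics, pixels), "rvec" (rotation vector, rad) and "tvec" (3), from world to camera coordinates, as OpenCV has them. Camera axes: x right, y down, z forward; pixel columns grow to the right and rows downward; lengths in m; the calibration is good to about 2 mm. A picture is of the moment at which its call begins. There is no depth.
- robot.close_job(): hands the job in, once; it reports no verdict.
The state is a dict: "time_s": time; "joints": joint angles; "qvel": joint speeds; "joint_efforts": joint torques, N m; "ee_pos": TCP position; "orientation": TCP orientation; "contact_force": force on the tool from outside, world axes, zero at the start; "ft_torque": the same for the moment, N m; "gripper_width": finger opening in m.
Only numpy, scipy, OpenCV 4.12 (cv2) and the standard library are available. Lean on these libraries where they do the work, as an engineer would, in place of code of your own. Each camera call takes 0.05 s, during which the arm holds its last target. There are 200 camera calls.

### The job

Line up the four steel seasoning shakers on the wooden board in order of height, each standing upright in the middle of its own cork round: the tallest next to the price card, going down to the shortest at the napkin-holder end. Leave the white sauce bottle standing where it is.

Things in the scene. Friction and masses are not known exactly. Their poses are not given: they have to be found in the camera images.
- shaker_a: The tallest of four round brushed-steel seasoning shakers, loose, about 280 g: 136 mm tall, 56 mm in diameter, straight side up to 122 mm, then a domed lid with small holes. Starts upright on the counter. Origin: centre of its underside; z up along its axis.
- shaker_b: The second tallest of four round brushed-steel seasoning shakers, loose, about 210 g: 112 mm tall, 50 mm in diameter, straight side up to 98 mm, then a domed lid with small holes. Starts upright on the counter. Origin: centre of its underside; z up along its axis.
- shaker_c: The third tallest of four round brushed-steel seasoning shakers, loose, about 150 g: 90 mm tall, 44 mm in diameter, straight side up to 76 mm, then a domed lid with small holes. Starts upright on the counter. Origin: centre of its underside; z up along its axis.
- shaker_d: The shortest of four round brushed-steel seasoning shakers, loose, about 100 g: 70 mm tall, 38 mm in diameter, straight side up to 56 mm, then a domed lid with small holes. Starts upright on the counter. Origin: centre of its underside; z up along its axis.
- round1: One of four alike cork rounds, fixed in a straight row on the dark wooden board (board 90 x 370 mm, 12 mm thick), neighbours 88 mm apart centre to centre; 70 mm in diameter, 4 mm thick, its top 16 mm above the counter. The numbers do not give the order along the row. Origin: centre of its underside, 4 mm below its top; z up.
- round2: One of four alike cork rounds, fixed in a straight row on the dark wooden board (board 90 x 370 mm, 12 mm thick), neighbours 88 mm apart centre to centre; 70 mm in diameter, 4 mm thick, its top 16 mm above the counter. The numbers do not give the order along the row. Origin: centre of its underside, 4 mm below its top; z up.
- round3: One of four alike cork rounds, fixed in a straight row on the dark wooden board (board 90 x 370 mm, 12 mm thick), neighbours 88 mm apart centre to centre; 70 mm in diameter, 4 mm thick, its top 16 mm above the counter. The numbers do not give the order along the row. Origin: centre of its underside, 4 mm below its top; z up.
- round4: One of four alike cork rounds, fixed in a straight row on the dark wooden board (board 90 x 370 mm, 12 mm thick), neighbours 88 mm apart centre to centre; 70 mm in diameter, 4 mm thick, its top 16 mm above the counter. The numbers do not give the order along the row. Origin: centre of its underside, 4 mm below its top; z up.
- card: Blank white price card with a green strip (62 mm wide, 125 mm high, 4 mm thick) on a black stem and 56 mm round foot, fixed in line with the row, 108 mm from the centre of the end round; at which end varies. A fixed steel napkin holder (70 mm across the row, 50 along it, 80 high) stands as far out at the other end. Origin: centre of the foot's underside; y along the row, z up.
- sauce: White sauce bottle with a pointed nozzle, loose, about 300 g, 50 mm in diameter, 160 mm tall, standing on the counter between the shakers: not part of the job. Origin: centre of its underside; z up.

How it is judged:
At the end, for the whole second after the job is handed in: Every shaker stands upright (within 0.1 rad), released and at rest, on a cork round with its axis within 15 mm of the round's centre; counted from the price card the order is tallest, second, third, shortest. The sauce bottle is upright and within 40 mm of where it stood ((horizontal distance between shaker_a and round1 below 0.015 m or horizontal distance between shaker_a and round2 below 0.015 m or horizontal distance between shaker_a and round3 below 0.015 m or horizontal distance between shaker_a and round4 below 0.015 m) and horizontal distance between shaker_a and card between 0.078 and 0.138 m and height (world z) of shaker_a between 0.011 and 0.021 m and angle between each of shaker_a, shaker_b, shaker_c, shaker_d, sauce's own z axis and vertical below 0.1 rad and linear speed of each of shaker_a, shaker_b, shaker_c, shaker_d below 0.02 m/s and contact force between each of shaker_a, shaker_b, shaker_c, shaker_d and the fingers below 0.1 N and (horizontal distance between shaker_b and round1 below 0.015 m or horizontal distance between shaker_b and round2 below 0.015 m or horizontal distance between shaker_b and round3 below 0.015 m or horizontal distance between shaker_b and round4 below 0.015 m) and horizontal distance between shaker_b and card between 0.166 and 0.226 m and height (world z) of shaker_b between 0.011 and 0.021 m and (horizontal distance between shaker_c and round1 below 0.015 m or horizontal distance between shaker_c and round2 below 0.015 m or horizontal distance between shaker_c and round3 below 0.015 m or horizontal distance between shaker_c and round4 below 0.015 m) and horizontal distance between shaker_c and card between 0.254 and 0.314 m and height (world z) of shaker_c between 0.011 and 0.021 m and (horizontal distance between shaker_d and round1 below 0.015 m or horizontal distance between shaker_d and round2 below 0.015 m or horizontal distance between shaker_d and round3 below 0.015 m or horizontal distance between shaker_d and round4 below 0.015 m) and horizontal distance between shaker_d and card between 0.342 and 0.402 m and height (world z) of shaker_d between 0.011 and 0.021 m and distance of sauce from where it was at the start of the episode below 0.04 m); the robot touches nothing.
It fails at once if the sauce bottle is knocked over (angle between sauce's own z axis and vertical above 0.5 rad).
It also fails if it takes over 106 s, if anything falls off the work surface, if the arm or the gripper's body presses on something with over 40 N, if the wrist force passes 120 N, or if a joint passes its speed limit or range.

## Working session

There is one attempt and no reset: what is moved stays moved. The work goes in short steps, Python scripts to look and compute and a tool call to move; the robot and the scene stay as the last step left them, time stands still between calls to the robot, and variables do not carry over. Pictures are saved under pics/ and viewed, about 12 in all and at most 16, crops included, and the job is handed in when it is done.

Besides the shell and the picture viewer there is one more tool, called after ">>>" as a command line: name --argument value ..., lists and objects as JSON in quotes. apply_moves: Moves the arm, as the interface text tells. Its arguments: {"type":"object","properties":{"rows":{"type":"array"},"fingers":{"type":"number"},"squeeze":{"type":"number"}},"required":["rows"]}

```bash
mkdir -p pics && ls
python3 - <<'E'
from station import robot
import cv2,numpy as np,pickle
s=robot.sense()
for k in ("time_s","ee_pos","orientation","gripper_width"):print(k,s[k])
for n in("scene","top"):
    d=robot.snapshot(n);pickle.dump(d,open(n+"0.pkl","wb"));cv2.imwrite(f"pics/{n}0.png",d["frame"])
    R=cv2.Rodrigues(np.array(d["rvec"]))[0];print(n,(-R.T@np.array(d["tvec"]).ravel()).round(3),d["K"][0][0]);print(R.round(2))
E
```

```text
pics
time_s 0.0
ee_pos [ 0.23571728 -0.57856109  0.21405841]
orientation [ 9.81353500e-01  1.92210738e-01 -5.48837461e-05 -5.80034806e-04]
gripper_width 0.09516480336089676
scene [1.043 0.249 0.628] 402.4445482943314
[[-0.46  0.89 -0.01]
 [ 0.66  0.34 -0.67]
 [-0.59 -0.31 -0.74]]
top [ 4.760e-01 -1.000e-03  1.161e+00] 499.95071831102734
[[-0.02 -1.    0.  ]
 [-1.    0.02 -0.07]
 [ 0.07 -0.01 -1.  ]]
```

View pics/scene0.png

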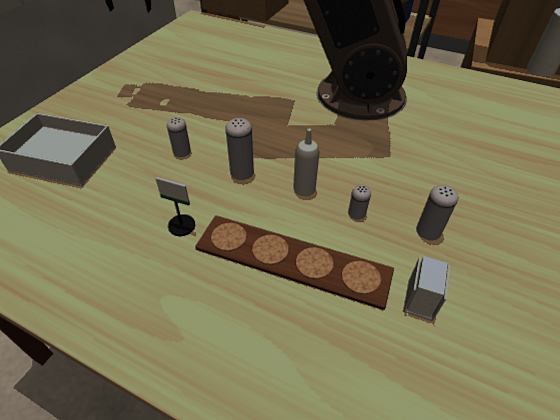

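View pics/top0.png

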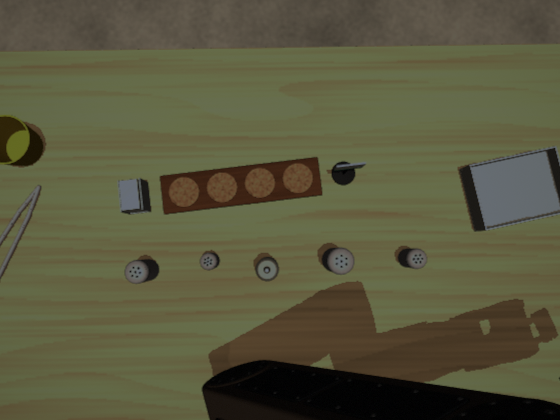

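The top view shows the cork rounds at about (184,191), (222,187), (260,183) and (297,178). The card is at (343,173) and the holder at (132,195). The scene view identifies the shakers in the top view as b (137,271), d (209,261), sauce (267,269), a (341,261) and c (417,258).

```bash
cat > h.py <<'E'
import cv2,numpy as np
def ray(d,px,z):
    R=cv2.Rodrigues(np.array(d["rvec"],float))[0];t=np.array(d["tvec"],float).ravel()
    c=-R.T@t;v=R.T@np.linalg.inv(np.array(d["K"]))@np.array([px[0],px[1],1.])
    return (c+v*(z-c[2])/v[2])[:2]
def proj(d,p):
    return cv2.projectPoints(np.array([p],float),np.array(d["rvec"],float),np.array(d["tvec"],float),np.array(d["K"]),None)[0].ravel()
def blobs(mask,amin):
    cs,_=cv2.findContours(mask,cv2.RETR_EXTERNAL,cv2.CHAIN_APPROX_NONE)
    return [c for c in cs if cv2.contourArea(c)>amin]
E
python3 - <<'E'
from h import *
import pickle
d=pickle.load(open("top0.pkl","rb"));f=d["frame"];hsv=cv2.cvtColor(f,cv2.COLOR_BGR2HSV)
for p in [(184,191),(170,185),(341,255),(267,260),(137,264),(300,300),(417,252),(150,350),(209,256),(150,272),(353,272)]:print(p,hsv[p[1],p[0]])
cork=cv2.inRange(hsv,(3,90,70),(16,255,255));cork[:150]=0;cork[225:]=0
for c in blobs(cork,300):
    (e,ax,_)=cv2.fitEllipse(cv2.convexHull(c));print("cork",np.round(e,1),np.round(ax,1),ray(d,e,.016).round(4))
g=((hsv[...,1]<60)&(hsv[...,2]>70)).astype(np.uint8)*255;g[:240]=0;g[290:]=0
g=cv2.morphologyEx(g,cv2.MORPH_CLOSE,np.ones((5,5)))
cv2.imwrite("pics/m.png",np.hstack([cv2.resize(f[220:300,100:450],None,fx=2,fy=2),])); cv2.imwrite("pics/m.png",np.vstack([cv2.resize(f[220:300,100:450],None,fx=2,fy=2),cv2.cvtColor(cv2.resize(g[220:300,100:450],None,fx=2,fy=2),cv2.COLOR_GRAY2BGR)]))
for c in blobs(g,60):
    e,r=cv2.minEnclosingCircle(c);print("lid",np.round(e,1),round(r,1),cv2.boundingRect(c),[ray(d,e,z).round(4) for z in(.122,.098,.076,.056)])
E
```

```text
(184, 191) [ 14 136  94]
(170, 185) [ 12 148  76]
(341, 255) [15 29 35]
(267, 260) [30 33 77]
(137, 264) [ 15  20 102]
(300, 300) [ 31  84 103]
(417, 252) [ 13  23 100]
(150, 350) [ 35  81 107]
(209, 256) [13 24 96]
(150, 272) [10 33 23]
(353, 272) [ 32  83 104]
cork [183.5 191.5] [29.7 30.9] [0.6076 0.2042]
cork [221.6 187. ] [30.3 30.6] [0.6168 0.1164]
cork [259.6 182.3] [29.9 30.7] [0.6263 0.0289]
cork [297.3 177.7] [29.9 30.8] [ 0.6355 -0.0584]
lid [135.7 271.9] 11.5 (125, 261, 22, 23) [array([0.4303, 0.2842]), array([0.4292, 0.2908]), array([0.4283, 0.2968]), array([0.4274, 0.3023])]
lid [266.8 269.3] 9.6 (258, 260, 19, 19) [array([0.431 , 0.0137]), array([0.43  , 0.0141]), array([0.429 , 0.0144]), array([0.4282, 0.0147])]
lid [207.6 261.4] 8.1 (200, 254, 16, 16) [array([0.4494, 0.1357]), array([0.4488, 0.1389]), array([0.4482, 0.1418]), array([0.4477, 0.1444])]
lid [417.  258.5] 10.0 (408, 249, 19, 20) [array([ 0.4483, -0.2979]), array([ 0.4476, -0.3048]), array([ 0.447 , -0.3111]), array([ 0.4465, -0.3168])]
lid [340.5 261. ] 13.3 (329, 249, 25, 26) [array([ 0.4457, -0.1391]), array([ 0.445 , -0.1423]), array([ 0.4444, -0.1453]), array([ 0.4438, -0.1479])]
lid [  8.5 257.5] 19.5 (0, 240, 18, 36) [array([0.464 , 0.5465]), array([0.4638, 0.5591]), array([0.4635, 0.5707]), array([0.4633, 0.5812])]
```

View pics/m.png

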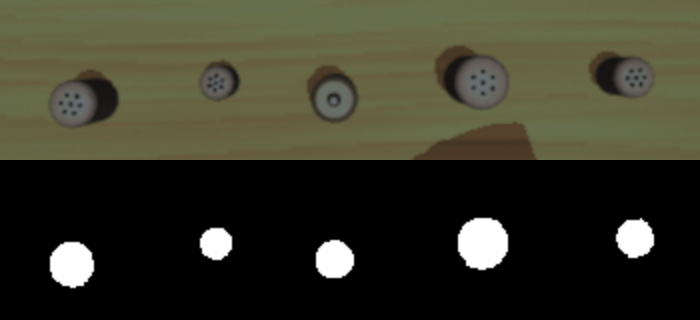

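>>> apply_moves --rows '[[[0.2966,-0.168,0,-73.84],[0.2966,-0.168,0,-73.84],[0.2966,-0.168,0,-73.84],[0.2966,-0.168,0,-73.84],[0.2966,-0.168,0,-73.84],[0.2966,-0.168,0,-73.84],[0.2966,-0.168,0,-73.84],[0.2966,-0.168,0,-73.84],[0.2966,-0.168,0,-73.84],[0.2966,-0.168,0,-73.84],[0.2966,-0.168,0,-73.84],[0.2966,-0.168,0,-73.84]]]' --fingers 0

```text
time_s: 1.3
ee_pos: [0.4469, -0.3116, 0.2145]
orientation: [0.67, 0.742, -0.0, -0.0]
contact_force: [-0.6, -0.2, 0.1]
gripper_width: 0.0949
```

>>> apply_moves --rows '[[[0,0,0.05,0],[0,0,0.1,0],[0,0,0.14,0],[0,0,0.165,0],[0,0,0.1835,0],[0,0,0.1835,0],[0,0,0.1835,0]]]'

```text
time_s: 2.0
ee_pos: [0.4471, -0.3117, 0.0314]
orientation: [0.67, 0.743, -0.0, -0.0]
contact_force: [0.6, 0.2, 0.3]
gripper_width: 0.0949
```

>>> apply_moves --rows '[[[0,0,0,0],[0,0,0,0],[0,0,0,0],[0,0,0,0],[0,0,0,0],[0,0,0,0],[0,0,0,0],[0,0,0,0],[0,0,0,0],[0,0,0,0]]]' --fingers 1 --squeeze 25

```text
time_s: 3.0
ee_pos: [0.4472, -0.3114, 0.0312]
orientation: [0.669, 0.743, -0.0, 0.0]
contact_force: [0.2, -1.0, 0.5]
gripper_width: 0.0436
```

>>> apply_moves --rows '[[[0,0,-0.03,0],[0,0,-0.07,0],[0,0,-0.12,0],[0,0,-0.165,0],[0,0,-0.1835,0],[0.02,0.01,-0.1835,0],[0.06,0.031,-0.1835,0],[0.1,0.052,-0.1835,0],[0.14,0.073,-0.1835,0],[0.18,0.094,-0.1835,0],[0.22,0.115,-0.1835,0],[0.26,0.136,-0.1835,0]]]'

```text
time_s: 4.2
ee_pos: [0.5553, -0.0367, 0.2144]
orientation: [0.669, 0.743, -0.0, -0.0]
contact_force: [0.2, -0.4, -1.0]
gripper_width: 0.0435
```

>>> apply_moves --rows '[[[0.04,0.021,0,0],[0.08,0.042,0,0],[0.115,0.06,0,0],[0.135,0.072,0,0],[0.1474,0.0775,0,0],[0.1474,0.0775,0,0],[0.1474,0.0775,0,0],[0.1474,0.0775,0,0]]]'

```text
time_s: 5.0
ee_pos: [0.6165, 0.1149, 0.2147]
orientation: [0.67, 0.743, -0.0, -0.0]
contact_force: [0.4, -0.6, -1.8]
gripper_width: 0.0436
```

Run:
```python
from station import robot
import cv2,pickle
for n in("scene","top"):
    d=robot.snapshot(n);pickle.dump(d,open(n+"1.pkl","wb"));
    if n=="scene":cv2.imwrite("pics/s1.png",d["frame"])
print(robot.sense()["ee_pos"],robot.sense()["gripper_width"])
```

```text
[0.61667054 0.11502897 0.21479699] 0.04339415725751505
```

View pics/s1.png

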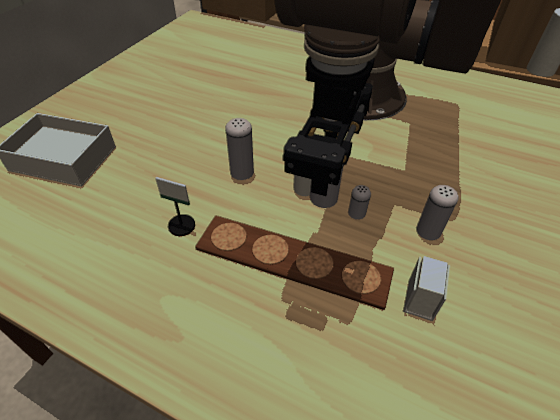

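The scene view shows c held upright at about (325,190), with nothing else moved. Next I lower it to the third round from the card.

>>> apply_moves --rows '[[[0.0015,0,0.05,0],[0.0015,0,0.1,0],[0.0015,0,0.135,0],[0.0015,0,0.152,0],[0.0015,0,0.16,0],[0.0015,0,0.164,0],[0.0015,0,0.1665,0],[0.0015,0,0.1665,0],[0.0015,0,0.1665,0],[0.0015,0,0.1665,0]]]'

```text
time_s: 6.1
ee_pos: [0.617, 0.1176, 0.0488]
orientation: [0.669, 0.743, 0.0, 0.0]
contact_force: [0.1, -0.1, -1.7]
gripper_width: 0.0437
```

>>> apply_moves --rows '[[[0,0,0,0],[0,0,0,0],[0,0,0,0],[0,0,0,0],[0,0,0,0],[0,0,-0.03,0],[0,0,-0.08,0],[0,0,-0.13,0],[0,0,-0.1665,0],[0,0,-0.1665,0]]]' --fingers 0

```text
time_s: 7.1
ee_pos: [0.6184, 0.1179, 0.2202]
orientation: [0.669, 0.743, 0.003, 0.003]
contact_force: [-0.0, -0.3, -0.5]
gripper_width: 0.0951
```

>>> apply_moves --rows '[[[0.012,-0.045,0,0],[0.025,-0.09,0,0],[0.036,-0.13,0,0],[0.044,-0.16,0,0],[0.044,-0.1652,0,0],[0.044,-0.1652,0,0],[0.044,-0.1652,0,0],[0.044,-0.1652,0,0]]]'

```text
time_s: 7.9
ee_pos: [0.4487, 0.1439, 0.2143]
orientation: [0.669, 0.743, -0.0, 0.0]
contact_force: [0.1, -0.4, 0.1]
gripper_width: 0.0947
```

>>> apply_moves --rows '[[[0.0005,-0.001,0.05,0],[0.0005,-0.001,0.1,0],[0.0005,-0.001,0.15,0],[0.0005,-0.001,0.178,0],[0.0005,-0.001,0.1925,0],[0.0005,-0.001,0.1925,0],[0.0005,-0.001,0.1925,0]]]'

```text
time_s: 8.6
ee_pos: [0.4472, 0.1444, 0.022]
orientation: [0.669, 0.743, -0.0, -0.0]
contact_force: [-0.2, -0.2, -0.2]
gripper_width: 0.0949
```

>>> apply_moves --rows '[[[0,0,0,0],[0,0,0,0],[0,0,0,0],[0,0,0,0],[0,0,0,0],[0,0,0,0],[0,0,0,0],[0,0,0,0],[0,0,0,0],[0,0,0,0]]]' --fingers 1 --squeeze 25

```text
time_s: 9.6
ee_pos: [0.4469, 0.1445, 0.0221]
orientation: [0.669, 0.743, 0.0, 0.0]
contact_force: [1.3, -0.0, 0.3]
gripper_width: 0.0379
```

>>> apply_moves --rows '[[[0,0,-0.03,0],[0,0,-0.07,0],[0,0,-0.12,0],[0,0,-0.165,0],[0,0,-0.1925,0],[0.006,0.02,-0.1925,0],[0.015,0.06,-0.1925,0],[0.026,0.1,-0.1925,0],[0.037,0.14,-0.1925,0],[0.0428,0.1653,-0.1925,0],[0.0428,0.1653,-0.1925,0],[0.0428,0.1653,-0.1925,0]]]'

```text
time_s: 10.8
ee_pos: [0.606, 0.2042, 0.2136]
orientation: [0.669, 0.743, -0.001, -0.001]
contact_force: [-0.9, -0.1, -1.3]
gripper_width: 0.0373
```

>>> apply_moves --rows '[[[0,0,0,0],[0,0,0,0]]]'

```text
time_s: 11.0
ee_pos: [0.6059, 0.2041, 0.2149]
orientation: [0.669, 0.743, -0.0, 0.0]
contact_force: [0.1, -0.5, -0.7]
gripper_width: 0.0375
```

>>> apply_moves --rows '[[[0,0.0015,0.05,0],[0,0.0015,0.1,0],[0,0.0015,0.14,0],[0,0.0015,0.16,0],[0,0.0015,0.17,0],[0,0.0015,0.174,0],[0,0.0015,0.1765,0],[0,0.0015,0.1765,0],[0,0.0015,0.1765,0],[0,0.0015,0.1765,0]]]'

```text
time_s: 12.0
ee_pos: [0.6085, 0.2046, 0.0389]
orientation: [0.669, 0.743, 0.001, 0.0]
contact_force: [0.6, 0.6, -1.5]
gripper_width: 0.0377
```

>>> apply_moves --rows '[[[0,0,0,0],[0,0,0,0],[0,0,0,0],[0,0,0,0],[0,0,0,0],[0,0,-0.03,0],[0,0,-0.08,0],[0,0,-0.13,0],[0,0,-0.1765,0],[0,0,-0.1765,0],[0,0,-0.1765,0]]]' --fingers 0

```text
time_s: 13.1
ee_pos: [0.6082, 0.2045, 0.2154]
orientation: [0.669, 0.743, 0.001, 0.001]
contact_force: [-0.9, -0.8, -1.2]
gripper_width: 0.095
```

>>> apply_moves --rows '[[[0.02,-0.035,0,0],[0.045,-0.075,0,0],[0.07,-0.115,0,0],[0.095,-0.155,0,0],[0.1048,-0.1684,0,0],[0.1048,-0.1684,0,0],[0.1048,-0.1684,0,0],[0.1048,-0.1684,0,0]]]'

```text
time_s: 13.9
ee_pos: [0.4308, 0.2906, 0.214]
orientation: [0.669, 0.743, -0.0, 0.0]
contact_force: [0.3, -0.3, 0.2]
gripper_width: 0.095
```

b: pick at TCP z 0.051.

>>> apply_moves --rows '[[[0,-0.0005,0.05,0],[0,-0.0005,0.1,0],[0,-0.0005,0.135,0],[0,-0.0005,0.153,0],[0,-0.0005,0.1635,0],[0,-0.0005,0.1635,0],[0,-0.0005,0.1635,0]]]'

```text
time_s: 14.6
ee_pos: [0.43, 0.291, 0.0516]
orientation: [0.669, 0.743, 0.0, 0.0]
contact_force: [0.9, 0.0, -0.4]
gripper_width: 0.0952
```

>>> apply_moves --rows '[[[0,0,0,0],[0,0,0,0],[0,0,0,0],[0,0,0,0],[0,0,0,0],[0,0,0,0],[0,0,0,0],[0,0,0,0],[0,0,0,0],[0,0,0,0]]]' --fingers 1 --squeeze 25

```text
time_s: 15.6
ee_pos: [0.4294, 0.2911, 0.0512]
orientation: [0.669, 0.743, 0.0, 0.0]
contact_force: [1.4, 0.8, 1.7]
gripper_width: 0.0497
```

>>> apply_moves --rows '[[[0,0,-0.03,0],[0,0,-0.07,0],[0,0,-0.12,0],[0,0,-0.155,0],[0,0,-0.1635,0],[-0.02,0.012,-0.1635,0],[-0.055,0.033,-0.1635,0],[-0.09,0.054,-0.1635,0],[-0.125,0.075,-0.1635,0],[-0.16,0.096,-0.1635,0],[-0.195,0.117,-0.1635,0],[-0.23,0.138,-0.1635,0]]]'

```text
time_s: 16.8
ee_pos: [0.5907, 0.0752, 0.2128]
orientation: [0.669, 0.743, -0.001, -0.001]
contact_force: [-0.2, 1.0, -2.4]
gripper_width: 0.0499
```

>>> apply_moves --rows '[[[-0.03,0.018,0,0],[-0.045,0.027,0,0],[-0.0511,0.0306,0,0],[-0.0511,0.0306,0,0],[-0.0511,0.0306,0,0],[-0.0511,0.0306,0,0]]]'

```text
time_s: 17.4
ee_pos: [0.6256, 0.0304, 0.2148]
orientation: [0.669, 0.744, -0.0, -0.0]
contact_force: [-1.2, -0.9, -1.4]
gripper_width: 0.0498
```

>>> apply_moves --rows '[[[-0.001,0.0005,0.05,0],[-0.001,0.0005,0.09,0],[-0.001,0.0005,0.115,0],[-0.001,0.0005,0.132,0],[-0.001,0.0005,0.14,0],[-0.001,0.0005,0.144,0],[-0.001,0.0005,0.147,0],[-0.001,0.0005,0.147,0],[-0.001,0.0005,0.147,0],[-0.001,0.0005,0.147,0]]]'

```text
time_s: 18.4
ee_pos: [0.6271, 0.0282, 0.0683]
orientation: [0.669, 0.743, 0.0, 0.0]
contact_force: [0.1, -0.6, -1.1]
gripper_width: 0.0497
```

>>> apply_moves --rows '[[[0,0,0,0],[0,0,0,0],[0,0,0,0],[0,0,0,0],[0,0,0,0],[0,0,-0.03,0],[0,0,-0.08,0],[0,0,-0.125,0],[0,0,-0.147,0],[0,0,-0.147,0],[0,0,-0.147,0]]]' --fingers 0

```text
time_s: 19.5
ee_pos: [0.6266, 0.0282, 0.2144]
orientation: [0.669, 0.743, -0.0, 0.0]
contact_force: [0.0, -0.6, -0.7]
gripper_width: 0.0952
```

>>> apply_moves --rows '[[[-0.023,-0.03,0,0],[-0.052,-0.07,0,0],[-0.081,-0.11,0,0],[-0.11,-0.15,0,0],[-0.138,-0.185,0,0],[-0.1482,-0.1972,0,0],[-0.1482,-0.1972,0,0],[-0.1482,-0.1972,0,0],[-0.1482,-0.1972,0,0]]]'

```text
time_s: 20.4
ee_pos: [0.4468, -0.1392, 0.214]
orientation: [0.669, 0.743, -0.0, -0.0]
contact_force: [0.5, -0.0, 0.5]
gripper_width: 0.0953
```

a: pick at TCP z 0.071.

>>> apply_moves --rows '[[[0,-0.001,0.04,0],[0,-0.001,0.08,0],[0,-0.001,0.115,0],[0,-0.001,0.133,0],[0,-0.001,0.1435,0],[0,-0.001,0.1435,0],[0,-0.001,0.1435,0]]]'

```text
time_s: 21.1
ee_pos: [0.4458, -0.1397, 0.0716]
orientation: [0.669, 0.743, 0.0, 0.0]
contact_force: [0.5, -0.3, 1.0]
gripper_width: 0.095
```

>>> apply_moves --rows '[[[0,0,0,0],[0,0,0,0],[0,0,0,0],[0,0,0,0],[0,0,0,0],[0,0,0,0],[0,0,0,0],[0,0,0,0],[0,0,0,0],[0,0,0,0]]]' --fingers 1 --squeeze 25

```text
time_s: 22.1
ee_pos: [0.4455, -0.14, 0.0712]
orientation: [0.669, 0.743, 0.0, 0.0]
contact_force: [2.2, 0.1, 2.2]
gripper_width: 0.0556
```

>>> apply_moves --rows '[[[0,0,-0.03,0],[0,0,-0.07,0],[0,0,-0.115,0],[0,0,-0.1435,0],[0.006,0.02,-0.1435,0],[0.017,0.055,-0.1435,0],[0.029,0.095,-0.1435,0],[0.042,0.135,-0.1435,0],[0.053,0.175,-0.1435,0],[0.0604,0.1972,-0.1435,0],[0.0604,0.1972,-0.1435,0],[0.0604,0.1972,-0.1435,0]]]'

```text
time_s: 23.3
ee_pos: [0.6342, -0.059, 0.2133]
orientation: [0.669, 0.743, -0.001, -0.001]
contact_force: [-0.5, -0.8, -4.0]
gripper_width: 0.0558
```

>>> apply_moves --rows '[[[0,0,0,0],[0,0,0,0]]]'

```text
time_s: 23.5
ee_pos: [0.6343, -0.0597, 0.2147]
orientation: [0.669, 0.743, -0.0, -0.0]
contact_force: [0.4, -0.7, -2.8]
gripper_width: 0.0561
```

Place a, rise, then swing back out of the view (back over the sauce side, high).

>>> apply_moves --rows '[[[0.001,0.001,0.045,0],[0.001,0.001,0.08,0],[0.001,0.001,0.1,0],[0.001,0.001,0.113,0],[0.001,0.001,0.12,0],[0.001,0.001,0.1245,0],[0.001,0.001,0.127,0],[0.001,0.001,0.127,0],[0.001,0.001,0.127,0],[0.001,0.001,0.127,0]]]'

```text
time_s: 24.5
ee_pos: [0.6362, -0.0582, 0.0882]
orientation: [0.669, 0.743, 0.0, 0.0]
contact_force: [0.4, 0.7, -2.7]
gripper_width: 0.0558
```

>>> apply_moves --rows '[[[0,0,0,0],[0,0,0,0],[0,0,0,0],[0,0,0,0],[0,0,0,0],[0,0,-0.03,0],[0,0,-0.07,0],[0,0,-0.115,0],[0,0,-0.147,0],[0,0,-0.147,0],[0,0,-0.147,0]]]' --fingers 0

```text
time_s: 25.6
ee_pos: [0.6359, -0.0581, 0.2348]
orientation: [0.669, 0.743, 0.0, 0.0]
contact_force: [0.7, 0.1, -0.5]
gripper_width: 0.095
```

>>> apply_moves --rows '[[[-0.03,-0.03,0,0],[-0.07,-0.06,0,0],[-0.11,-0.09,0,0],[-0.15,-0.12,0,0],[-0.19,-0.15,0,0],[-0.23,-0.17,0,0],[-0.27,-0.18,0,0],[-0.3,-0.18,0,0],[-0.3,-0.18,0,0],[-0.3,-0.18,0,0]]]'

```text
time_s: 26.6
ee_pos: [0.4877, -0.375, 0.2328]
orientation: [0.669, 0.743, 0.0, -0.002]
contact_force: [-0.2, 1.0, 0.7]
gripper_width: 0.0952
```

Run:
```python
from station import robot
from h import *
import pickle
D={n:robot.snapshot(n) for n in("scene","top")};pickle.dump(D,open("end.pkl","wb"))
for n in D:cv2.imwrite(f"pics/{n}_e.png",D[n]["frame"])
d=D["top"];hsv=cv2.cvtColor(d["frame"],cv2.COLOR_BGR2HSV)
g=((hsv[...,1]<60)&(hsv[...,2]>70)).astype(np.uint8)*255;g[:140]=0;g[290:]=0
g=cv2.morphologyEx(g,cv2.MORPH_CLOSE,np.ones((5,5)))
for c in blobs(g,60):
    e,r=cv2.minEnclosingCircle(c);print(np.round(e,1),round(r,1),[ray(d,e,z+.016).round(4) for z in(.122,.098,.076,.056)],ray(d,e,.11).round(4))
s=robot.sense();print(s["time_s"],s["ee_pos"])
```

```text
[266.2 269.2] 8.9 [array([0.432 , 0.0146]), array([0.4309, 0.015 ]), array([0.43  , 0.0153]), array([0.4291, 0.0156])] [0.4308 0.0151]
[497.1 214.8] 9.2 [array([ 0.5354, -0.4615]), array([ 0.5368, -0.4723]), array([ 0.5381, -0.4822]), array([ 0.5393, -0.4912])] [ 0.5371 -0.4741]
[ 19.5 230. ] 49.0 [array([0.5198, 0.5169]), array([0.5208, 0.5291]), array([0.5218, 0.5402]), array([0.5226, 0.5503])] [0.521  0.5311]
[178.9 187.9] 8.1 [array([0.6012, 0.1918]), array([0.6042, 0.1963]), array([0.6069, 0.2004]), array([0.6093, 0.2042])] [0.6047 0.197 ]
[132.5 196. ] 22.3 [array([0.5859, 0.287 ]), array([0.5885, 0.2937]), array([0.5909, 0.2999]), array([0.593 , 0.3055])] [0.5889 0.2948]
[215.6 182.5] 9.6 [array([0.6112, 0.1163]), array([0.6144, 0.119 ]), array([0.6173, 0.1216]), array([0.6199, 0.1238])] [0.6149 0.1195]
[259.8 175.4] 11.3 [array([0.6246, 0.0251]), array([0.6281, 0.0257]), array([0.6313, 0.0263]), array([0.6342, 0.0268])] [0.6287 0.0258]
[299.7 168.5] 13.0 [array([ 0.6376, -0.0575]), array([ 0.6414, -0.0588]), array([ 0.6448, -0.0601]), array([ 0.648 , -0.0612])] [ 0.642  -0.0591]
[515.4 164. ] 46.4 [array([ 0.6401, -0.5046]), array([ 0.644 , -0.5164]), array([ 0.6475, -0.5272]), array([ 0.6507, -0.5371])] [ 0.6446 -0.5184]
26.7 [ 0.48818497 -0.37412319  0.23371937]
```

View pics/top_e.png

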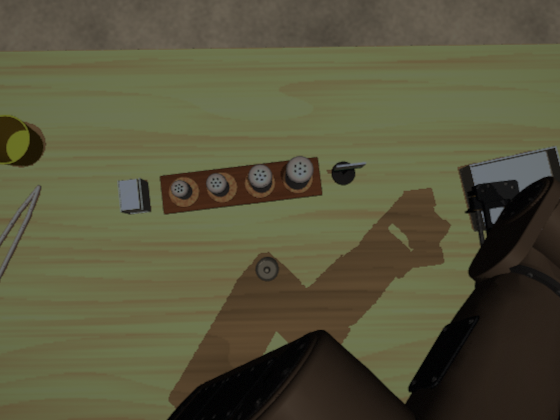

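View pics/scene_e.png

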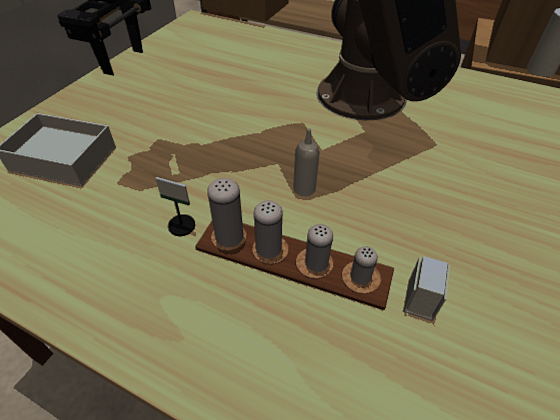

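All four shakers stand upright in order. The axis errors are about 2, 4, 5 and 2 mm for a, b, c and d, and the sauce bottle has not moved. I'll hand in after a short settle.

>>> apply_moves --rows '[[[0,0,0,0],[0,0,0,0],[0,0,0,0]]]'

```text
time_s: 27.0
ee_pos: [0.4885, -0.3747, 0.2348]
orientation: [0.669, 0.743, -0.0, 0.0]
contact_force: [-0.2, -0.2, -0.7]
gripper_width: 0.0948
```

```bash
python3 -c "
from station import robot
robot.close_job();print(robot.sense()['time_s'])"
```

```text
the job is handed in; nothing more can be done
the job is handed in; nothing more can be done
```

I picked up the four shakers one at a time (c, d, b, a) and stood each on its cork round. From the price card the order is a, b, c, d, tallest to shortest. I handed the job in at about 27 s of the 106 s allowed.

- **Placement:** the last top picture puts the shakers about 2, 4, 5 and 2 mm off their round centres (a, b, c, d), against the 15 mm limit.
- **Upright and released:** the scene picture shows all four standing upright, with the gripper open and well clear.
- **Sauce bottle:** it is upright and within about 1 mm of its starting position.
- **c is the furthest off:** its 5 mm is along the row. The gripper was only about 1 mm off when it let go, so c was probably picked up slightly off centre. I left it as it was.

No check failed. The hand-in gave no verdict, as expected.

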